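# Hold the spring clamp open for the next bowl blank

## Task

The bowl blank standing on the green place of the board is next into the spring clamp. Pull the clamp's sliding jaw out by its wooden handle until the white index points at the pointer block of the same colour as that blank's painted foot, and keep it held there against the spring: finish while still holding the handle steady, so that a colleague can drop the blank in. Leave the blanks, the oil bottle, the chisel and the brush where they are.

Things in the scene. Friction and masses are not known exactly. Their poses are not given: they have to be found in the camera images.
- clamp: Grey bench clamp, fixed: base 400 x 120 x 20 mm along its own x, z up. Origin: centre of the underside, on the bench. Its -x end (dark spring housing, top 48 mm above the bench) faces roughly towards the robot; the fixed jaw (75 mm high) is at its +x end. A rail carrying three coloured pointer blocks runs along its +y side, top 30 mm above the bench.
- jaw (a joint): Travel in m of the sliding blue jaw (72 mm high) with its handle: 0 = closed (as it starts), grows as it is pulled along the clamp's own -x, away from the fixed jaw; hard stop at 0.115. Slide about 0.6 kg. A spring always pulls it shut: about 5 N at 0, rising 0.6 N per 10 mm to 12 N at the stop; little friction.
- handle (a point): Grip point on the upright round wooden handle of the sliding jaw: on its axis, 118 mm above the bench. The handle is 26 mm in diameter and its plain part reaches from 50 to 142 mm above the bench. Nothing else on the clamp is higher than 75 mm; grip it from above at any yaw. The point moves with the jaw.
- index (a point): Tip of the white index, a 6 mm wide strip that sticks out of the sliding jaw's carriage on the clamp's +y side, level with the handle along the clamp's x, 57 mm from the clamp's centre line, 37 mm above the bench. Moves with the jaw; travels along the row of pointer blocks.
- blue_pointer: Blue pointer block on the clamp's side rail, fixed: 14 mm along the clamp's x, 44 mm across, 16 mm high, 80 mm from the clamp's centre line. Origin: centre of its underside, on the rail. The index is at this mark when index and block have the same position along the clamp's x, which happens at a jaw travel somewhere between 26 and 42 mm.
- yellow_pointer: Yellow pointer block on the clamp's side rail, fixed: 14 mm along the clamp's x, 44 mm across, 16 mm high, 80 mm from the clamp's centre line. Origin: centre of its underside, on the rail. The index is at this mark when index and block have the same position along the clamp's x, which happens at a jaw travel somewhere between 58 and 74 mm.
- red_pointer: Red pointer block on the clamp's side rail, fixed: 14 mm along the clamp's x, 44 mm across, 16 mm high, 80 mm from the clamp's centre line. Origin: centre of its underside, on the rail. The index is at this mark when index and block have the same position along the clamp's x, which happens at a jaw travel somewhere between 90 and 106 mm.
- green_pad: Green square plate, 122 x 122 x 4 mm, on the wooden queue board: marks the place of the blank that is next. The other two places on the board are grey. Origin: centre of its underside, 18 mm above the bench. Fixed.
- blue_blank: Turned wooden bowl blank, small, medium-brown wood, foot up, 50 mm in diameter, 50 mm high, the end of its foot painted blue. Origin: centre of its underside. Stands loose in the middle of one of the three places of the board; not to be touched.
- yellow_blank: Turned wooden bowl blank, pale wood, foot up, 80 mm in diameter, 50 mm high, the end of its foot painted yellow. Origin: centre of its underside. Stands loose in the middle of one of the three places of the board; not to be touched.
- red_blank: Turned wooden bowl blank, large, medium-brown wood, foot up, 106 mm in diameter, 50 mm high, the end of its foot painted red. Origin: centre of its underside. Stands loose in the middle of one of the three places of the board; not to be touched.
- oil: Amber oil bottle, 64 mm in diameter, 160 mm high, standing loose. Origin: centre of its underside. Not to be disturbed.
- chisel: Turning chisel lying loose, about 320 mm long, 27 mm thick, wooden handle and steel blade. Origin: on the bench under its ferrule. Blade along its own +x. Not to be disturbed.
- brush: Small brush lying loose. Origin: on the bench under its middle. Not to be disturbed.

How it is judged (in metres and radians):
On the way:
1. the jaw is pulled out of its closed position by the fingers (value of joint jaw above 0.012 m and contact force between the fingers and jaw above 2 N), for 0.2 s.
At the end, for the whole second after the job is handed in: The index is within 6 mm, along the clamp, of the centre of the pointer block whose colour is that of the blank on the green place, the jaw stands still (under 10 mm/s), and the fingers are holding it (more than 2 N) through the last second (((horizontal distance between blue_blank and green_pad below 0.05 m and x of index in the frame of blue_pointer between -0.006 and 0.006 m) or (horizontal distance between yellow_blank and green_pad below 0.05 m and x of index in the frame of yellow_pointer between -0.006 and 0.006 m) or (horizontal distance between red_blank and green_pad below 0.05 m and x of index in the frame of red_pointer between -0.006 and 0.006 m)) and contact force between the fingers and jaw above 2 N and velocity of joint jaw between -0.01 and 0.01 m/s); the arm keeps its last pose, push and grip.
It fails at once if a blank, the oil bottle, the chisel or the brush is moved by more than 15 mm (distance of any of blue_blank, yellow_blank, red_blank, oil, chisel, brush from where it was at the start of the episode above 0.015 m).
It also fails if it takes over 29 s, if anything falls off the work surface, if the arm or the gripper's body presses on something with over 40 N, if the wrist force passes 120 N, or if a joint passes its speed limit or range.

## Robot

A 7-joint arm with a two-finger parallel gripper is mounted at the origin on the work surface. World frame = base frame: x ahead of the robot, y to its left, z up, the work surface at z = 0. Lengths are in m, angles in degrees, forces in N, time in s.
With the tool pointing down it reaches from about 0.425 to 0.875 m from the base axis. Payload 4.7 kg.
Tool frame: the origin (TCP) lies between the finger pads; the fingertips stand 8 mm ahead of it and the grasp point (between the pads) lies 11 mm behind it (env.tip_extent is the distance from the TCP to the fingertips, in m); z points along the fingers, y is the line along which they close (so a half turn about z gives the same grasp; the last joint's range is limited). The gripper opens to 87 mm and grips with 3 to 60 N. Pads are 19 mm wide; open, the fingers measure 117 mm over their backs; the gripper's body (75 mm by 190 mm) begins 51 mm behind the grasp point.
Start: joints at [70.651, 18.392, -4.016, 83.108, 1.295, 78.541, -3.26], TCP at [0.224, -0.61, 0.206] pointing down, gripper open.
Joint ranges: [-163.93, 163.93], [-17.29, 119.83], [-79.2, 71.16], [3.27, 140.29], [-89.18, 269.18], [5.43, 117.66], [-154.24, 154.24]. Speed limits (degrees/s): [147.25, 147.25, 180, 180, 180, 180, 180].

## Interface

Orientations are given as [roll, pitch, yaw] about the fixed x, y, z axes, in that order (R = Rz(yaw) Ry(pitch) Rx(roll)).
In Python, from cell import sensors, vision, workorder, env gives the robot as it stands.
- The arm moves only by the tool drive_tool, never from a script. Its argument "moves" is a list of rows, each an object of numbers: "x", "y", "z": the shift along the tool's x, y, z in mm; "rx", "ry", "rz": the turn, a rotation vector about the tool's x, y, z in rad; "fingers": the closure, from -1 (fully open) to 1 (shut). In form: [{"x": .., "y": .., "z": .., "rx": .., "ry": .., "rz": .., "fingers": ..}, ...]. A call has 1 to 20 rows; each row is the pose to reach, as a shift and turn from the pose commanded when the call began, along the tool's axes at that moment; what a row does not reach only later rows make up. A row lasts 1/8 s, in which the tool goes at most 62.5 mm and 10.7 degrees, less where a joint would pass 70% of its speed; a pose out of reach is approached as far as the arm can. A call with a gripper value outside its range is refused whole. The fingers move at their own pace and stop on an object; "force" is the grip in N (left out, the last holds). Time passes only in rows, so rows that repeat a pose let the fingers close. It gives the time, the measured TCP pose, the force, the opening and the grip force at its end, in the units of the state.
- sensors.get_obs(): the state, without advancing time (a new reading comes with each control period).
- vision.read_camera(name): name is "side" or "top"; returns a dict with "image" (384x512x3 uint8, red, green, blue), "fx", "fy", "cx", "cy" (pixels), "k1" (the pictures are not rectified: a ray, as slopes to the right and down, at radius r is drawn at 1 + k1 r^2 times it, then the intrinsics apply), "R" (3x3) and "t" (3): a world point X has camera coordinates R X + t. Camera axes: x right, y down, z forward; pixel columns grow to the right and rows downward; lengths in m; the calibration is good to about 2 mm. A picture is of the moment at which its call begins. There is no depth.
- workorder.sign_off(): hands the job in; it is judged then, once.
The state is a dict: "time_s": time; "qpos": joint angles; "joint_velocities": joint speeds; "effort": joint torques, N m; "tool_pos": TCP position; "tool_rot": TCP orientation; "force": force on the tool from outside, world axes, zero at the start; "wrist_torque": the same for the moment, N m; "grip_width": finger opening in m; "grasp_force": force on a finger pad.
Only numpy, scipy, OpenCV 4.12 (cv2) and the standard library are available. Lean on these libraries where they do the work, as an engineer would, in place of code of your own. Each camera call takes 0.05 s, during which the arm holds its last target. There are 200 camera calls.

## Working session

There is one attempt and no reset: what is moved stays moved. The work goes in short steps, Python scripts to look and compute and a tool call to move; the robot and the scene stay as the last step left them, time stands still between calls to the robot, and variables do not carry over. Pictures are saved under pics/ and viewed, at most 10 in all, crops included, and the job is handed in when it is done.

Besides the shell and the picture viewer there is one more tool, called after ">>>" in YAML: its name, and indented under it one key for each argument. drive_tool: Moves the arm, as the interface text tells. Its arguments: {"type":"object","properties":{"moves":{"type":"array"},"force":{"type":"number"}},"required":["moves"]}

```bash
ls; mkdir -p pics; python3 - <<'E'
from cell import sensors,vision
import cv2,numpy as np,pickle
o=sensors.get_obs();print({k:np.round(v,3) for k,v in o.items()})
d={}
for n in("side","top"):
    c=vision.read_camera(n);d[n]=c;cv2.imwrite(f"pics/{n}0.png",c["image"][:,:,::-1])
    print(n,c["fx"],c["cx"],c["cy"],c["k1"],np.round(-c["R"].T@c["t"],3))
pickle.dump(d,open("c0.pkl","wb"))
E
```

```text
pics
{'time_s': np.float64(0.0), 'qpos': array([70.653, 18.441, -4.014, 83.176,  1.295, 78.54 , -3.26 ]), 'joint_velocities': array([-0.053, -0.016,  0.004, -0.062,  0.069,  0.031, -0.156]), 'effort': array([-0.0000e+00, -4.9130e+01, -4.0400e-01, -3.1253e+01, -6.4000e-02,
        4.4000e-02,  0.0000e+00]), 'tool_pos': array([ 0.224, -0.61 ,  0.205]), 'tool_rot': array([-1.79889e+02,  6.00000e-03,  2.01560e+01]), 'force': array([-1.093, -0.467, -0.061]), 'wrist_torque': array([ 0.021,  0.002, -0.007]), 'grasp_force': np.float64(0.0), 'grip_width': np.float64(0.087)}
side 460.23467899525093 251.19623782227717 192.50731067094574 -0.17132480012326198 [-0.207  0.888  0.812]
top 485.1493750255375 258.81044668199337 189.81381707375627 -0.08184599437748671 [ 0.291 -0.041  1.748]
```

View pics/side0.png

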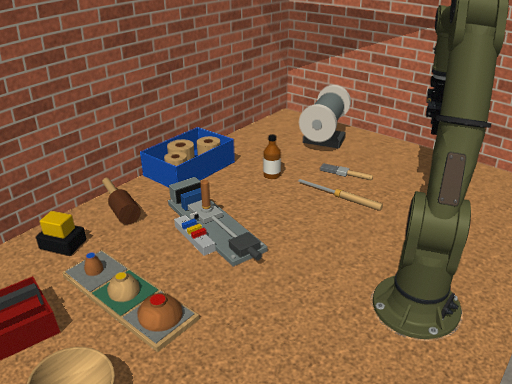

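View pics/top0.png

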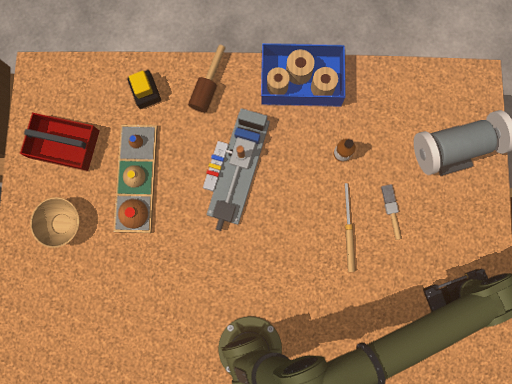

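The side view shows the yellow blank at about (123,285) on the green plate, so the yellow pointer is the target. The top view agrees, with the yellow blank at (134,175). The handle is at side (206,195) and top (240,150). I'll enlarge both views to pick points.

```bash
cat > h.py <<'E'
import numpy as np,cv2
def ray(c,u,v):
    K=np.array([[c["fx"],0,c["cx"]],[0,c["fy"],c["cy"]],[0,0,1.]])
    p=cv2.undistortPoints(np.array([[[u,v]]],float),K,np.array([c["k1"],0,0,0.]))[0,0]
    R=np.array(c["R"]);return -R.T@np.array(c["t"]),R.T@np.array([p[0],p[1],1])
def plane(c,u,v,z):
    o,d=ray(c,u,v);return o+d*(z-o[2])/d[2]
def tri(a,pa,b,pb):
    o1,d1=ray(a,*pa);o2,d2=ray(b,*pb)
    s=np.linalg.lstsq(np.c_[d1,-d2],o2-o1,rcond=None)[0]
    p,q=o1+s[0]*d1,o2+s[1]*d2
    return (p+q)/2,np.linalg.norm(p-q)
def proj(c,X):
    K=np.array([[c["fx"],0,c["cx"]],[0,c["fy"],c["cy"]],[0,0,1.]])
    return cv2.projectPoints(np.array([X],float),cv2.Rodrigues(np.array(c["R"]))[0],np.array(c["t"],float),K,np.array([c["k1"],0,0,0.]))[0][0,0]
def blob(im,lo,hi,box):
    x0,y0,x1,y1=box
    hsv=cv2.cvtColor(np.ascontiguousarray(im[y0:y1,x0:x1]),cv2.COLOR_RGB2HSV)
    m=cv2.inRange(hsv,lo,hi)
    n,_,st,ce=cv2.connectedComponentsWithStats(m)
    return [(np.round(ce[i]+[x0,y0],2),st[i,:].tolist()) for i in range(1,n) if st[i,4]>5]
def crop(im,box,s,f):
    x0,y0,x1,y1=box
    cv2.imwrite(f,cv2.resize(im[y0:y1,x0:x1,::-1],None,fx=s,fy=s,interpolation=cv2.INTER_CUBIC))
E
python3 - <<'E'
import pickle;from h import *
d=pickle.load(open("c0.pkl","rb"));S,T=d["side"],d["top"]
a=S["image"][170:270,160:275];b=T["image"][100:235,195:275]
a=cv2.resize(a,None,fx=4,fy=4,interpolation=cv2.INTER_CUBIC);b=cv2.resize(b,None,fx=4,fy=4,interpolation=cv2.INTER_CUBIC)
o=np.zeros((540,785,3),np.uint8);o[:400,:460]=a;o[:,465:]=b;cv2.imwrite("pics/cr.png",o[:,:,::-1])
for nm,c,bx in(("side",S,(160,170,275,270)),("top",T,(195,100,275,235))):
  for n,l,h in(("blue",(100,120,90),(130,255,255)),("yel",(22,130,120),(34,255,255)),("red",(0,190,100),(5,255,255)),("wood",(6,100,60),(16,255,200)),("white",(0,0,200),(180,30,255))):
    print(nm,n,blob(c["image"],l,h,bx)[:6])
E
```

```text
side blue [(array([181.7 , 175.19]), [0, 0, 58, 17, 552]), (array([189.91, 197.29]), [21, 18, 20, 22, 226]), (array([188.8 , 223.28]), [22, 49, 15, 10, 88])]
side yel [(array([193.56, 228.15]), [27, 54, 15, 11, 82])]
side red [(array([198.8 , 232.49]), [32, 58, 14, 10, 79])]
side wood [(array([223.28, 220.04]), [0, 0, 115, 100, 6656])]
side white [(array([269.71, 172.14]), [108, 0, 4, 4, 7])]
top blue [(array([267.96, 102.19]), [67, 0, 13, 4, 27]), (array([246.97, 134.01]), [40, 28, 25, 13, 172]), (array([217.27, 157.55]), [17, 55, 12, 6, 44])]
top yel [(array([214.58, 166.17]), [14, 64, 12, 6, 36])]
top red [(array([212.43, 173.05]), [12, 71, 12, 6, 37])]
top wood [(array([234.49, 162.45]), [0, 0, 80, 135, 3873]), (array([210.5, 129. ]), [15, 28, 2, 3, 6]), (array([240.37, 151.51]), [42, 46, 8, 12, 73]), (array([198.62, 182.53]), [0, 78, 8, 10, 34]), (array([196.  , 196.88]), [0, 96, 4, 3, 8]), (array([271.06, 217.02]), [72, 111, 8, 14, 64])]
top white [(array([221.14, 148.3 ]), [20, 42, 17, 15, 100]), (array([212.86, 161.29]), [17, 60, 3, 3, 7]), (array([219.57, 162.71]), [23, 62, 4, 3, 7]), (array([211.69, 184.  ]), [9, 77, 13, 13, 39])]
```

View pics/cr.png

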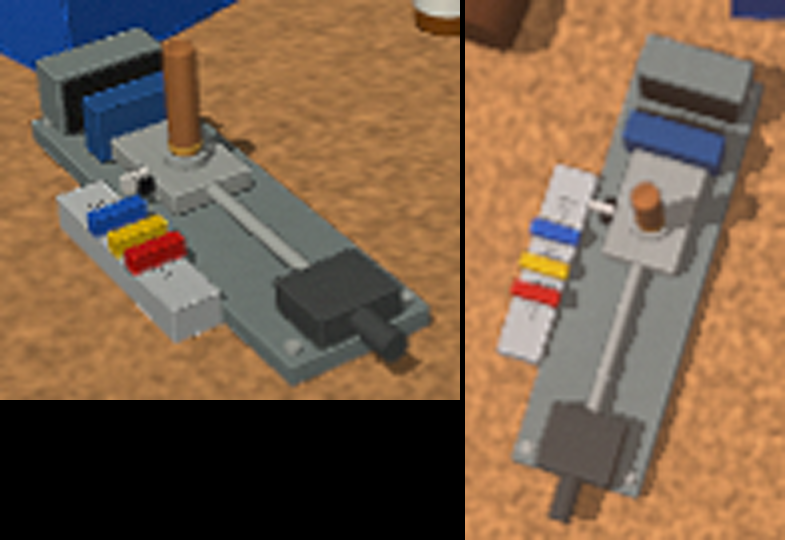

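```bash
python3 - <<'E'
import pickle;from h import *
d=pickle.load(open("c0.pkl","rb"));S,T=d["side"],d["top"]
s=lambda x,y:(160+(x+.5)/4-.5,170+(y+.5)/4-.5); t=lambda x,y:(195+(x-465+.5)/4-.5,100+(y+.5)/4-.5)
pr=lambda n,v:print(n,np.round(v[0],4),round(float(v[1]),4))
ht=tri(S,s(181,43),T,t(645,190));pr("handle top",ht)
pr("handle base",tri(S,s(184,150),T,t(650,222)))
pr("index",tri(S,s(128,182),T,t(596,206)))
P={}
for n,a,b in(("blue",(188.8,223.28),(217.27,157.55)),("yel",(193.56,228.15),(214.58,166.17)),("red",(198.8,232.49),(212.43,173.05))):
    P[n]=tri(S,a,T,b);pr(n,P[n]);print(plane(T,*b,.046).round(4))
B=[plane(T,*t(*p),.02) for p in((515,460),(637,495),(757,120))]
print(np.round(B,4), "len",np.linalg.norm(B[2]-B[1]),"wid",np.linalg.norm(B[1]-B[0]))
for v in (B[2]-B[1],P["blue"][0]-P["red"][0]): print("yaw",np.degrees(np.arctan2(v[1],v[0])))
x=(B[2]-B[1])[:2];x/=np.linalg.norm(x)
print("along x: handle",ht[0][:2]@x,{k:round(float(v[0][:2]@x),4) for k,v in P.items()})
w=np.array([-x[1],x[0]]);print("perp: handle",ht[0][:2]@w,"edges",[float(b[:2]@w) for b in B],{k:round(float(v[0][:2]@w),4) for k,v in P.items()})
E
```

```text
handle top [0.6798 0.0471 0.1459] 0.0086
handle base [0.6765 0.0496 0.0524] 0.0007
index [0.6918 0.0984 0.0416] 0.0034
blue [0.6675 0.1342 0.0406] 0.0036
[0.6678 0.1348 0.046 ]
yel [0.6363 0.1433 0.0412] 0.0016
[0.636  0.1433 0.046 ]
red [0.6101 0.1494 0.0409] 0.004
[0.6108 0.1501 0.046 ]
[[ 0.4638  0.1666  0.02  ]
 [ 0.4347  0.0563  0.02  ]
 [ 0.7821 -0.0443  0.02  ]] len 0.3616904082337416 wid 0.11407414911087027
yaw -16.14595915378832
yaw -14.884108421041796
along x: handle 0.6398758440190196 {'blue': 0.6039, 'yel': 0.5714, 'red': 0.5445}
perp: handle 0.23426448470864422 edges [0.28902435456328773, 0.17498391021643675, 0.17498391021643672] {'blue': 0.3145, 'yel': 0.3146, 'red': 0.3132}
```

Yellow pointer geometry is consistent: block tops at about 46 mm, handle on the centre line, and about 66 mm of travel (the text says 58–74). The clamp yaw is about -15.5°. I'll raise the arm and move above the handle at about (0.679, 0.048), with the fingers closing along the clamp's x.

>>> drive_tool:
  moves:
    - {"x": 10, "y": -7, "z": -35, "rz": 0}
    - {"x": 40, "y": -28, "z": -60, "rz": -0.05}
    - {"x": 80, "y": -56, "z": -60, "rz": -0.11}
    - {"x": 120, "y": -85, "z": -60, "rz": -0.17}
    - {"x": 160, "y": -113, "z": -60, "rz": -0.23}
    - {"x": 200, "y": -141, "z": -60, "rz": -0.29}
    - {"x": 240, "y": -169, "z": -60, "rz": -0.35}
    - {"x": 280, "y": -197, "z": -60, "rz": -0.41}
    - {"x": 320, "y": -226, "z": -60, "rz": -0.47}
    - {"x": 360, "y": -254, "z": -60, "rz": -0.53}
    - {"x": 400, "y": -282, "z": -60, "rz": -0.59}
    - {"x": 440, "y": -310, "z": -60, "rz": -0.65}
    - {"x": 480, "y": -338, "z": -60, "rz": -0.71}
    - {"x": 520, "y": -366, "z": -60, "rz": -0.77}
    - {"x": 560, "y": -395, "z": -60, "rz": -0.83}
    - {"x": 600, "y": -423, "z": -60, "rz": -0.89}
    - {"x": 635, "y": -447, "z": -60, "rz": -0.942}
    - {"x": 654, "y": -461, "z": -60, "rz": -0.942}
    - {"x": 654, "y": -461, "z": -60, "rz": -0.942}
    - {"x": 654, "y": -461, "z": -60, "rz": -0.942}

```text
invalid input at $.moves[0]: expected keys x, y, z, rx, ry, rz, fingers
```

>>> drive_tool:
  moves:
    - {"x": 10, "y": -7, "z": -35, "rx": 0, "ry": 0, "rz": 0, "fingers": -1}
    - {"x": 40, "y": -28, "z": -60, "rx": 0, "ry": 0, "rz": -0.05, "fingers": -1}
    - {"x": 80, "y": -56, "z": -60, "rx": 0, "ry": 0, "rz": -0.11, "fingers": -1}
    - {"x": 120, "y": -85, "z": -60, "rx": 0, "ry": 0, "rz": -0.17, "fingers": -1}
    - {"x": 160, "y": -113, "z": -60, "rx": 0, "ry": 0, "rz": -0.23, "fingers": -1}
    - {"x": 200, "y": -141, "z": -60, "rx": 0, "ry": 0, "rz": -0.29, "fingers": -1}
    - {"x": 240, "y": -169, "z": -60, "rx": 0, "ry": 0, "rz": -0.35, "fingers": -1}
    - {"x": 280, "y": -197, "z": -60, "rx": 0, "ry": 0, "rz": -0.41, "fingers": -1}
    - {"x": 320, "y": -226, "z": -60, "rx": 0, "ry": 0, "rz": -0.47, "fingers": -1}
    - {"x": 360, "y": -254, "z": -60, "rx": 0, "ry": 0, "rz": -0.53, "fingers": -1}
    - {"x": 400, "y": -282, "z": -60, "rx": 0, "ry": 0, "rz": -0.59, "fingers": -1}
    - {"x": 440, "y": -310, "z": -60, "rx": 0, "ry": 0, "rz": -0.65, "fingers": -1}
    - {"x": 480, "y": -338, "z": -60, "rx": 0, "ry": 0, "rz": -0.71, "fingers": -1}
    - {"x": 520, "y": -366, "z": -60, "rx": 0, "ry": 0, "rz": -0.77, "fingers": -1}
    - {"x": 560, "y": -395, "z": -60, "rx": 0, "ry": 0, "rz": -0.83, "fingers": -1}
    - {"x": 600, "y": -423, "z": -60, "rx": 0, "ry": 0, "rz": -0.89, "fingers": -1}
    - {"x": 635, "y": -447, "z": -60, "rx": 0, "ry": 0, "rz": -0.942, "fingers": -1}
    - {"x": 654, "y": -461, "z": -60, "rx": 0, "ry": 0, "rz": -0.942, "fingers": -1}
    - {"x": 654, "y": -461, "z": -60, "rx": 0, "ry": 0, "rz": -0.942, "fingers": -1}
    - {"x": 654, "y": -461, "z": -60, "rx": 0, "ry": 0, "rz": -0.942, "fingers": -1}

```text
time_s: 2.6
tool_pos: [0.6787, 0.0465, 0.2652]
tool_rot: [-180.0, 0.1, 74.1]
force: [0.8, -0.8, 0.6]
grip_width: 0.0868
grasp_force: 0.0
```

The TCP is on the handle's axis within about 1 mm of the measurement. I'll descend 162 mm and then check.

>>> drive_tool:
  moves:
    - {"x": 0, "y": 0, "z": 40, "rx": 0, "ry": 0, "rz": 0, "fingers": -1}
    - {"x": 0, "y": 0, "z": 80, "rx": 0, "ry": 0, "rz": 0, "fingers": -1}
    - {"x": 0, "y": 0, "z": 110, "rx": 0, "ry": 0, "rz": 0, "fingers": -1}
    - {"x": 0, "y": 0, "z": 135, "rx": 0, "ry": 0, "rz": 0, "fingers": -1}
    - {"x": 0, "y": 0, "z": 155, "rx": 0, "ry": 0, "rz": 0, "fingers": -1}
    - {"x": 0, "y": 0, "z": 162, "rx": 0, "ry": 0, "rz": 0, "fingers": -1}
    - {"x": 0, "y": 0, "z": 162, "rx": 0, "ry": 0, "rz": 0, "fingers": -1}

```text
time_s: 3.48
tool_pos: [0.6791, 0.0474, 0.1038]
tool_rot: [180.0, 0.0, 74.1]
force: [-0.2, -0.1, -0.1]
grip_width: 0.0873
grasp_force: 0.0
```

```bash
python3 - <<'E'
from cell import vision,sensors
from h import *
c=vision.read_camera("side");crop(c["image"],(140,140,290,265),4,"pics/s1.png")
print(sensors.get_obs()["tool_pos"])
E
```

```text
[0.67955919 0.04776823 0.10450764]
```

View pics/s1.png

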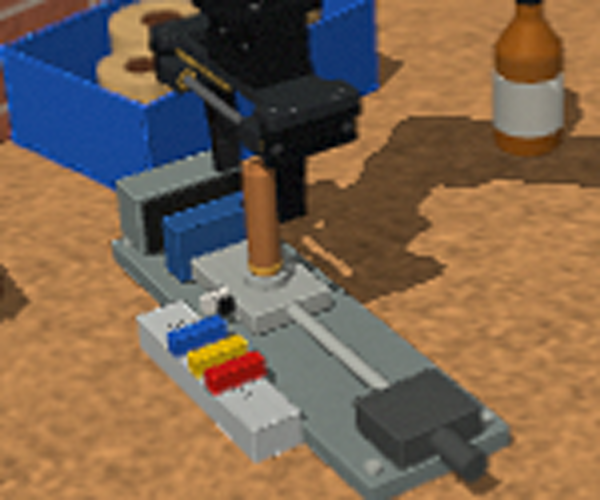

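The handle's column is at crop x≈258 and the fingertips are near (225,165) and (290,215). They look a bit behind the handle, so I'll project the expected positions to check.

```bash
python3 - <<'E'
import pickle;from h import *
d=pickle.load(open("c0.pkl","rb"));S,T=d["side"],d["top"]
f=lambda X:((proj(S,X)-[140,140])*4+1.5).round(0)
p=np.array([.6796,.0478,.0965]);x=np.array([.962,-.272,0])
for k in(-.058,-.043,.043,.058): print("tip",k,f(p+k*x))
for z in(.05,.118,.142): print("axis",z,f([.6796,.0478,z]),f([.6765,.0496,z]))
# handle: top cap & base from the side picture by ray on planes
for (u,v),z in(((258,162),.142),((264,268),.052)): print(plane(S,140+(u-1.5)/4,140+(v-1.5)/4,z).round(4))
for (u,v),z in(((240.1,147.6),.142),((241.3,155.2),.05)): print("top",plane(T,u,v,z).round(4))
E
```

```text
tip -0.058 [298. 251.]
tip -0.043 [287. 243.]
tip 0.043 [232. 196.]
tip 0.058 [222. 189.]
axis 0.05 [263. 270.] [264. 273.]
axis 0.118 [257. 195.] [258. 197.]
axis 0.142 [255. 167.] [256. 169.]
[0.6834 0.0409 0.142 ]
[0.6787 0.0469 0.052 ]
top [0.6826 0.0483 0.142 ]
top [0.6771 0.0484 0.05  ]
```

```bash
python3 - <<'E'
from cell import vision,env,sensors
from h import *
print("tip",env.tip_extent)
c=vision.read_camera("side");t=vision.read_camera("top")
a=cv2.resize(c["image"][150:215,180:240],None,fx=7,fy=7,interpolation=cv2.INTER_CUBIC)
b=cv2.resize(t["image"][110:190,205:270],None,fx=5,fy=5,interpolation=cv2.INTER_CUBIC)
p=sensors.get_obs()["tool_pos"];x=np.array([.962,-.272,0])
print("top proj tcp",((proj(t,p)-[205,110])*5+[430,0]).round(), "tips",[((proj(t,p+k*x)-[205,110])*5+[430,0]).round() for k in(-.05,.05)])
print("side",[((proj(c,p+k*x-[0,0,.008])-[180,150])*7).round() for k in(-.05,.05)])
o=np.zeros((460,760,3),np.uint8);o[:455,:420]=a;o[:400,430:755]=b;cv2.imwrite("pics/z1.png",o[:,:,::-1])
E
```

```text
tip 0.008
top proj tcp [608. 205.] tips [array([587., 272.]), array([630., 138.])]
side [array([228., 358.]), array([114., 264.])]
```

View pics/z1.png

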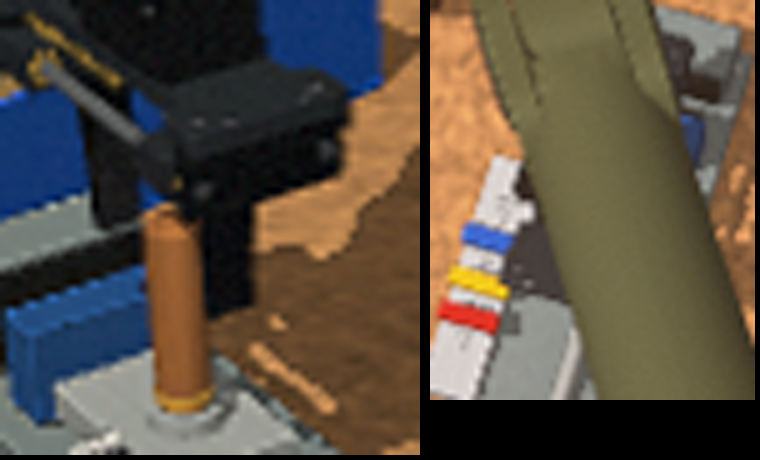

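The right fingertip at (228,308) appears about 20 mm higher than predicted (228,358), though the columns match. Closing gently shows directly whether the handle is between the pads: the width should stop at about 26 mm.

>>> drive_tool:
  moves:
    - {"x": 0, "y": 0, "z": 0, "rx": 0, "ry": 0, "rz": 0, "fingers": 1}
    - {"x": 0, "y": 0, "z": 0, "rx": 0, "ry": 0, "rz": 0, "fingers": 1}
    - {"x": 0, "y": 0, "z": 0, "rx": 0, "ry": 0, "rz": 0, "fingers": 1}
    - {"x": 0, "y": 0, "z": 0, "rx": 0, "ry": 0, "rz": 0, "fingers": 1}
    - {"x": 0, "y": 0, "z": 0, "rx": 0, "ry": 0, "rz": 0, "fingers": 1}
    - {"x": 0, "y": 0, "z": 0, "rx": 0, "ry": 0, "rz": 0, "fingers": 1}
  force: 20

```text
time_s: 4.38
tool_pos: [0.679, 0.0479, 0.1036]
tool_rot: [-180.0, 0.0, 74.1]
force: [-0.8, -0.0, 0.8]
grip_width: 0.0352
grasp_force: 0.0
```

```bash
python3 - <<'E'
from cell import vision
from h import *
c=vision.read_camera("side")
crop(c["image"],(170,140,250,220),7,"pics/s2.png")
E
```

```text
(no output)
```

View pics/s2.png

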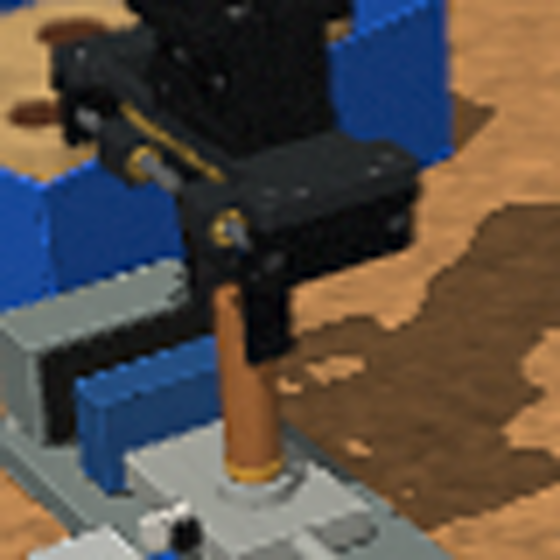

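The near finger's tip (268,360) now covers part of the handle (245,380), so the handle is between the pads and they are still closing at 35 mm. I'll finish the grip with more force.

>>> drive_tool:
  moves:
    - {"x": 0, "y": 0, "z": 0, "rx": 0, "ry": 0, "rz": 0, "fingers": 1}
    - {"x": 0, "y": 0, "z": 0, "rx": 0, "ry": 0, "rz": 0, "fingers": 1}
    - {"x": 0, "y": 0, "z": 0, "rx": 0, "ry": 0, "rz": 0, "fingers": 1}
    - {"x": 0, "y": 0, "z": 0, "rx": 0, "ry": 0, "rz": 0, "fingers": 1}
  force: 35

```text
time_s: 4.92
tool_pos: [0.6794, 0.0478, 0.1036]
tool_rot: [180.0, -0.0, 74.1]
force: [2.6, -0.2, -1.3]
grip_width: 0.0255
grasp_force: 35.5
```

Gripped at 25.5 mm with 35 N. I'll pull along tool -y, which is the clamp's -x, by about 64 mm and then measure.

>>> drive_tool:
  moves:
    - {"x": 0, "y": -4, "z": 0, "rx": 0, "ry": 0, "rz": 0, "fingers": 1}
    - {"x": 0, "y": -12, "z": 0, "rx": 0, "ry": 0, "rz": 0, "fingers": 1}
    - {"x": 0, "y": -20, "z": 0, "rx": 0, "ry": 0, "rz": 0, "fingers": 1}
    - {"x": 0, "y": -28, "z": 0, "rx": 0, "ry": 0, "rz": 0, "fingers": 1}
    - {"x": 0, "y": -36, "z": 0, "rx": 0, "ry": 0, "rz": 0, "fingers": 1}
    - {"x": 0, "y": -44, "z": 0, "rx": 0, "ry": 0, "rz": 0, "fingers": 1}
    - {"x": 0, "y": -52, "z": 0, "rx": 0, "ry": 0, "rz": 0, "fingers": 1}
    - {"x": 0, "y": -59, "z": 0, "rx": 0, "ry": 0, "rz": 0, "fingers": 1}
    - {"x": 0, "y": -64, "z": 0, "rx": 0, "ry": 0, "rz": 0, "fingers": 1}
    - {"x": 0, "y": -64, "z": 0, "rx": 0, "ry": 0, "rz": 0, "fingers": 1}
    - {"x": 0, "y": -64, "z": 0, "rx": 0, "ry": 0, "rz": 0, "fingers": 1}
  force: 35

```text
time_s: 6.3
tool_pos: [0.6195, 0.0644, 0.1036]
tool_rot: [179.8, -0.0, 74.1]
force: [8.4, -1.1, -5.9]
grip_width: 0.0249
grasp_force: 35.2
```

```bash
python3 - <<'E'
from cell import vision
from h import *
import pickle
c=vision.read_camera("side");t=vision.read_camera("top");pickle.dump({"side":c,"top":t},open("c1.pkl","wb"))
a=cv2.resize(c["image"][200:255,165:225],None,fx=7,fy=7,interpolation=cv2.INTER_CUBIC)
b=cv2.resize(t["image"][138:195,200:250],None,fx=7,fy=7,interpolation=cv2.INTER_CUBIC)
o=np.zeros((400,780,3),np.uint8);o[:385,:420]=a;o[:399,425:775]=b;cv2.imwrite("pics/z2.png",o[:,:,::-1])
E
```

```text
(no output)
```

View pics/z2.png

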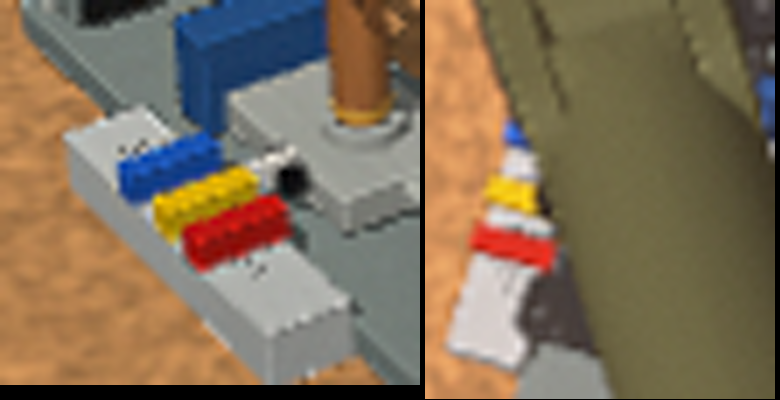

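The side view shows the white strip at about (272,160), pointing at or just short of the yellow block at (207,200). I'll measure it numerically.

```bash
python3 - <<'E'
import pickle;from h import *
d=pickle.load(open("c1.pkl","rb"));S,T=d["side"],d["top"];d0=pickle.load(open("c0.pkl","rb"))
th=np.radians(-15.7);x=np.array([np.cos(th),np.sin(th)]);y=np.array([-x[1],x[0]])
ab=lambda p:(np.array([p[:2]@x,p[:2]@y])*1000).round(1)
q=lambda u,v:(165+(u+.5)/7-.5,200+(v+.5)/7-.5)
# block top faces (z .046): corners read from the side crop
print("strip ends z.037",ab(plane(S,*q(255,167),.037)),ab(plane(S,*q(294,151),.037)))
# pixel-wise brightness-weighted strip centre, both before and after
for nm,D,bx in(("before",d0,(186,208,198,222)),("after",d,(201,218,209,228))):
    im=D["side"]["image"];x0,y0,x1,y1=bx;s=im[y0:y1,x0:x1].astype(int)
    hsv=cv2.cvtColor(im[y0:y1,x0:x1].copy(),cv2.COLOR_RGB2HSV)
    print(nm);print(s.min(2))
# contour of each block: min/max of along-coordinate of top-plane rays
for n,l,h in(("blue",(105,150,90),(125,255,255)),("yel",(22,130,60),(34,255,255)),("red",(0,190,60),(5,255,255))):
    im=d0["side"]["image"][215:242,178:210].copy();m=cv2.inRange(cv2.cvtColor(im,cv2.COLOR_RGB2HSV),l,h)
    v=cv2.cvtColor(im,cv2.COLOR_RGB2HSV)[...,2]
    yy,xx=np.nonzero(m);A=np.array([ab(plane(S,u+178,w+215,.046)) for u,w in zip(xx,yy)]);V=v[yy,xx]
    thr=cv2.threshold(V.astype(np.uint8),0,255,cv2.THRESH_OTSU)[0];B=A[V>thr]
    print(n,len(A),"V",np.percentile(V,[5,50,95]),"bright",len(B),"along mean",B[:,0].mean().round(1),"range",B[:,0].min(),B[:,0].max(),"perp",B[:,1].min(),B[:,1].max())
E
```

```text
strip ends z.037 [587.6 276.6] [588.5 256.7]
before
[[ 24  35 110 109 111 149 146 138 136 137 137 139]
 [ 17  37 114 108 107 110 142 141 139 136 135 135]
 [ 41  56  52  94 107 109 107 135 151 136 136 136]
 [113 111 110 109 103 103 108 111 120 119 151 136]
 [109 109 110 105 106  94  85 107 118 195 189 134]
 [107 105 108 106 115 154 154 191 168 165 138 113]
 [105 109 108 113 172 169 161 114 138  69  72  26]
 [ 91 103 107 109 141 141 142 139  72  14  12   6]
 [191  93 103 108 140 144 143 141  72  12  12  13]
 [167 191  92 105 128 142 141 139  54  12  13  19]
 [162 166 192 123 107 125 122 106  42  23  20  46]
 [165 163 162 167 120  58  35  17  22  42  63  57]
 [165 164 120  92  15  21  23  24  26  31  70  59]
 [ 87  66  14  21  18  25  24  28  22  18  55 113]]
after
[[122 153 156 151 150 150 149 147]
 [117 119 147 162 147 149 148 147]
 [114 117 120 130 126 153 149 148]
 [113 108  84 116 137 205 161 149]
 [143 134 213 208 181 158 125 154]
 [209 182 178 154 147  81  84 104]
 [158 155 150 108   8  15  16  58]
 [ 74 159 151  79  12  15  11  41]
 [ 46 133 153  81  13  14  19  29]
 [ 48 124  88  50  22  17  32  63]]
blue 83 V [112. 123. 165.] bright 37 along mean 604.9 range 598.4 611.4 perp 288.2 330.5
yel 82 V [140.15 173.5  209.95] bright 40 along mean 572.0 range 548.5 579.3 perp 286.6 337.7
red 79 V [123.3 137.  184.1] bright 32 along mean 546.2 range 540.2 553.2 perp 287.2 328.2
```

```bash
python3 - <<'E'
import pickle;from h import *
d=pickle.load(open("c1.pkl","rb"));S=d["side"];d0=pickle.load(open("c0.pkl","rb"));T=d0["top"]
th=np.radians(-15.7);x=np.array([np.cos(th),np.sin(th)]);y=np.array([-x[1],x[0]])
ab=lambda p:(np.array([p[:2]@x,p[:2]@y])*1000).round(1)
for z in(.037,.04,.044):
  print(z,"before",[ab(plane(S,*p,z)) for p in((190.5,214),(193,213),(195.5,212.1))],"after",[ab(plane(S,*p,z)) for p in((201.2,223),(203.4,222),(206,221))])
  print("  before top view",ab(plane(T,*(228.2,151.2),z)))
im=d0["top"]["image"][145:158,220:236].astype(int);print(im.min(2))
# block positions, robust (median), blocks in after pic and top
for n,l,h in(("blue",(105,150,90),(125,255,255)),("yel",(22,130,60),(34,255,255)),("red",(0,190,60),(5,255,255))):
  for nm,c,(x0,y0,x1,y1) in(("side",d0["side"],(180,215,208,240)),("top",T,(203,150,226,180))):
    im=c["image"][y0:y1,x0:x1].copy();hsv=cv2.cvtColor(im,cv2.COLOR_RGB2HSV);m=cv2.inRange(hsv,l,h)
    k,lab,st,_=cv2.connectedComponentsWithStats(m);m=lab==1+np.argmax(st[1:,4])
    yy,xx=np.nonzero(m);V=hsv[...,2][yy,xx];A=np.array([ab(plane(c,u+x0,w+y0,.046)) for u,w in zip(xx,yy)])
    t=cv2.threshold(V,0,255,cv2.THRESH_OTSU)[0];B=A[V>t] if nm=="side" else A
    print(n,nm,len(B),"along mean/med",B[:,0].mean().round(1),np.median(B[:,0]),B[:,0].min(),B[:,0].max(),"perp",B[:,1].min(),B[:,1].max())
E
```

```text
0.037 before [array([652. , 277.6]), array([652.5, 268.4]), array([652.5, 259.5])] after [array([589.2, 275. ]), array([590.1, 266.9]), array([590.2, 257.7])]
  before top view [641.9 281.1]
0.04 before [array([647.8, 279.6]), array([648.3, 270.5]), array([648.3, 261.6])] after [array([585.2, 277. ]), array([586.1, 268.9]), array([586.2, 259.8])]
  before top view [641.3 280.7]
0.044 before [array([642.1, 282.3]), array([642.7, 273.2]), array([642.7, 264.4])] after [array([579.9, 279.7]), array([580.7, 271.7]), array([580.9, 262.6])]
  before top view [640.5 280.1]
[[192 190 189 190 193 193 196 156 106 113 130 134 136 133 140 158]
 [191 191 190 192 192 193 208 139  85 123 136 134 135 116 158 169]
 [192 190 190 191 192 194 189 119  69 119 134 133 134 125 160 169]
 [193 191 191 193 193 193 155  95 105 130 124 129 134 141 156 164]
 [155 184 192 192 193 206 143  77 117 121  86  78  84 156 169 164]
 [174 168 164 183 195 187 189 169 177 135  61  28  44 149 169 164]
 [183 183 179 187 197 155 176 196 213 206 196 164  89 140 163 165]
 [169 183 192 194 208 141 109 144 159 167 202 201 136 148 162 162]
 [174 188 192 194 190 121 104 127  97  75 110 125 146 160 162 162]
 [179 193 192 196 164  99 118 137  92  43  34  52 144 164 161 162]
 [189 195 195 200 136  78 120 138 110  63  37  93 153 161 160 162]
 [137 139 177 210 138  73 121 135 130 120  96 139 164 161 161 162]
 [ 60  68 120 148 107  76  95 125 134 133 126 154 164 160 160 162]]
blue side 37 along mean/med 604.9 604.9 598.4 611.4 perp 288.2 330.5
blue top 35 along mean/med 605.5 605.6 600.0 611.2 perp 291.4 330.4
yel side 40 along mean/med 572.0 572.4 548.5 579.3 perp 286.6 337.7
yel top 36 along mean/med 573.5 573.3 567.6 580.5 perp 288.3 331.7
red side 32 along mean/med 546.2 546.1 540.2 553.2 perp 287.2 328.2
red top 37 along mean/med 547.4 547.5 541.9 553.7 perp 289.6 330.7
```

The index moved 62.2 mm, matching the tool, so there was no slip. It is now at about 580 along the clamp and the yellow block at 573–574. I'll pull 6 mm more.

>>> drive_tool:
  moves:
    - {"x": 0, "y": -3, "z": 0, "rx": 0, "ry": 0, "rz": 0, "fingers": 1}
    - {"x": 0, "y": -6, "z": 0, "rx": 0, "ry": 0, "rz": 0, "fingers": 1}
    - {"x": 0, "y": -6, "z": 0, "rx": 0, "ry": 0, "rz": 0, "fingers": 1}
    - {"x": 0, "y": -6, "z": 0, "rx": 0, "ry": 0, "rz": 0, "fingers": 1}
    - {"x": 0, "y": -6, "z": 0, "rx": 0, "ry": 0, "rz": 0, "fingers": 1}
    - {"x": 0, "y": -6, "z": 0, "rx": 0, "ry": 0, "rz": 0, "fingers": 1}
  force: 35

```text
time_s: 7.15
tool_pos: [0.6139, 0.0659, 0.1036]
tool_rot: [179.7, -0.0, 74.1]
force: [8.4, -1.8, -6.4]
grip_width: 0.0251
grasp_force: 35.2
```

```bash
python3 - <<'E'
from cell import vision,sensors
from h import *
c=vision.read_camera("side");im=c["image"];crop(im,(165,200,225,255),10,"pics/s3.png")
o=sensors.get_obs();p=o["tool_pos"];th=np.radians(-15.7);x=np.array([np.cos(th),np.sin(th)])
print(p,p[:2]@x,o["grip_width"],o["grasp_force"],o["time_s"],o["force"])
E
```

```text
[0.61393488 0.06588815 0.10360534] 0.5732006750810119 0.024946725385171897 35.218062652274966 7.2 [ 8.96615153 -0.63457327 -6.93348809]
```

View pics/s3.png

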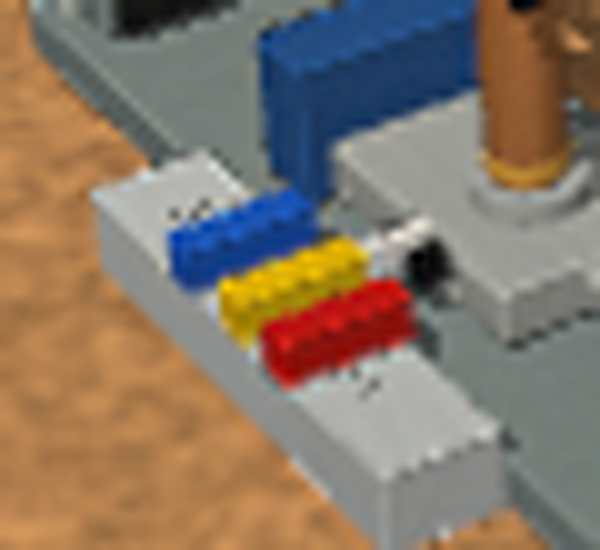

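The white strip (400,237), extended to the left, meets the centre of the yellow block's top face (355,250). The index is aligned and the tool reads 573.2 along the clamp against 573–574 for the block. I'm handing in now.

```bash
python3 -c "
from cell import workorder
print(workorder.sign_off())"
```

```text
the job is handed in; nothing more can be done
None
```

The jaw is pulled out about 68 mm and held with the index at the yellow pointer, since the yellow blank stands on the green place; the job is handed in, but no verdict came back.

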